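# Step the selector dial on by one click and enter it

### The job

Two grey selector boxes with big black knurled dials stand on the bench. On the box that has a push button, press a fingertip on the dial's face and turn it clockwise by friction from the one-dot mark until it clicks into the next mark, the two dots, without running on to the three dots; then press that box's button all the way down and let it come up again. Use the fingertips only: do not grip, lift or shove the boxes, leave the other box's dial as it is, and leave the loose things around them alone.

Things in the scene. Friction and masses are not known exactly. Their poses are not given: they have to be found in the camera images.
- button_box: Grey box with a dial and, near its front (-x) edge, a round push button: 170 mm along its x, 130 mm along y, flat top 45 mm high, 1.4 kg, loose on rubber feet. Origin at the centre of its underside, z up. The dial's vertical axis lies 18 mm from there towards +x. Turned at most 0.6 rad at the start.
- button_box_dial_top (a point): Centre of the dial's flat ribbed face, on its axis, 61 mm above the bench; turns with the dial. Black disc, 96 mm across, 9 mm thick, with a white radial pointer bar. Its shaft is sprung: the dial starts to sink at about 4 N and stops 5 mm lower at 9.5 N. A fingertip pressing it 2 to 4 mm down, 25 to 40 mm off the axis, carries it round by friction.
- button_box_mark2 (a point): Middle of the two black dots (7 mm each), on the box's top 57 mm from the dial's axis towards the box's +x. The one-dot mark lies 0.70 rad anticlockwise of it round the axis seen from above, the three-dot mark 0.70 rad clockwise.
- button_box_dial (a joint): Angle of that dial in rad, growing clockwise seen from above: 0 = pointer at one dot, 0.70 = two dots, 1.40 = three dots (ends at -0.18 and 1.58). Sprung detents: about 0.05 N m to leave a mark; let go past half way (0.35, 1.05), it snaps into the nearer mark. Starts near 0.
- enter_button_top (a point): Centre of the top of the round push button, 20 mm across, 66 mm above the bench (61 mm fully down, in a 36 mm collar 57 mm high), 60 mm from the box's centre towards -x; it goes straight down.
- enter_button (a joint): Travel of the push button in m: 0 = up, 0.005 = fully down (about 4 N); springs up when let go.
- post_box: The other box: the same box and dial, but with two small brass terminal posts near its front edge and no button. Origin at the centre of its underside, +x from posts to dial. To be left alone.
- post_box_dial (a joint): Angle of the other box's dial in rad, growing clockwise: 0 = pointer at its two-dot mark, where it starts and must stay.
- driver_fine: Small screwdriver, 132 mm long, 12 mm thick, lying loose in front of the boxes; origin under its middle. To be left alone.
- battery_9v: Block battery 50x26x17 mm, loose in front of the boxes; origin at the centre of its underside. To be left alone.
- heat_sink: Finned metal heat sink 40x40x22 mm, loose in front of the boxes; origin at the centre of its underside. To be left alone.
- tape_black: Roll of tape 58 mm across, 19 mm high, loose behind the boxes; origin at the centre of its underside. To be left alone.

How it is judged:
By the outcome, as a careful person would: the job done as asked, in the order asked, and still so for the second after the job is handed in, with the robot touching nothing.
It also fails if it takes over 45 s, if anything falls off the work surface, if the arm or the gripper's body presses on something with over 40 N, if the wrist force passes 120 N, or if a joint passes its speed limit or range.

### The arm

A 6-joint arm with a two-finger parallel gripper is mounted at the origin on a cart in front of the work surface, level with it; the furniture and walls round the work are solid. World frame = base frame: x ahead of the robot, y to its left, z up, the work surface at z = 0. Lengths are in m, angles in rad, forces in N, time in s.
With the tool pointing down it reaches from about 0.25 to 0.725 m from the base axis. Payload 4 kg.
Tool frame: the origin (TCP) lies on the centre line of the jaws, within the pads' length; the fingertips stand 17 mm ahead of it and the grasp point (between the pads) lies 2 mm behind it (arm.tip_extent is the distance from the TCP to the fingertips, in m); z points along the fingers, y is the line along which they close (so a half turn about z gives the same grasp; the last joint's range is limited). The gripper opens to 85 mm and grips with 20 to 120 N. Pads are 22 mm wide; open, the fingers measure 114 mm over their backs; the gripper's body (76 mm by 85 mm) begins 54 mm behind the grasp point. The pads swing forward as they close: fully open they stand 13 mm farther back than shut.
Start: joints at [1.267, 0.241, 0.005, 1.335, 0, 1.571], TCP at [0.15, 0.477, 0.248] pointing down, gripper open.
Joint ranges: [-2.72, 2.72], [-1.05, 1.87], [-1.09, 1.28], [-1.99, 2.15], [-1.42, 1.44], [-3.14, 3.14]. Speed limits (rad/s): [2.79, 2.79, 3.14, 3.14, 3.14, 3.14].

### API

Orientations are given as a rotation vector (axis times angle).
In Python, from rig import arm gives the robot as it stands. The module is installed in compiled form; this text tells all that it offers.
- The arm moves only by the shell command python3 -m pendant 'ROWS' [FORCE]. ROWS is JSON, a list of rows, each a list of 7 numbers: the turn, a rotation vector about the tool's x, y, z in units of 5 degrees (1.0 is 5 degrees), then the shift along the tool's x, y, z in cm, then the finger opening in cm, from 0 to 8.54. A call has exactly 5 rows; each row shifts and turns the commanded pose from where the row before left it, along the tool's axes as they then stand; what a row does not reach is not made up. A row lasts 1/8 s, in which the tool goes at most 62.5 mm and 10.7 degrees, less where a joint would pass 70% of its speed; a pose out of reach is approached as far as the arm can. A call is refused whole if a number of a shift passes 6.25 or a number of a turn 1, either way. A call with a gripper value outside its range is refused whole. The fingers move at their own pace and stop on an object; FORCE is the grip in N (left out, the last holds). Time passes only in rows, so rows that do not move let the fingers close, or fill a call up. It gives the time, the measured TCP pose, the force, the opening and the grip force at its end, in the units of the state.
- arm.state(): the state, without advancing time (a new reading comes with each control period).
- arm.get_image(name): name is "side" or "top" or "wrist"; returns a dict with "pixels" (480x640x3 uint8, red, green, blue), "fx", "fy", "cx", "cy" (pixels), "position" and "attitude" of the camera in the world; the wrist camera has in their place "hand_eye" (4x4, takes a point from camera to tool coordinates, whose origin is the TCP and whose axes are the flange's). Camera axes: x right, y down, z forward; pixel columns grow to the right and rows downward; lengths in m; the calibration is good to about 2 mm. A picture is of the moment at which its call begins: read the wrist's pose just before it. There is no depth.
- arm.hand_in(): hands the job in; it is judged then, once.
The state is a dict: "t": time; "qpos": joint angles; "qd": joint speeds; "joint_efforts": joint torques, N m; "position": TCP position; "ee_rot": TCP orientation; "wrist_force": force on the tool from outside, world axes, zero at the start; "moment": the same for the moment, N m; "grip_width": finger opening in m; "gripper_force": force on a finger pad.
Only numpy, scipy, OpenCV 4.12 (cv2) and the standard library are available. Lean on these libraries where they do the work, as an engineer would, in place of code of your own. Each camera call takes 0.05 s, during which the arm holds its last target. There are 200 camera calls.

## Working session

There is one attempt and no reset: what is moved stays moved. The work goes in short steps, Python scripts to look and compute and a shell command to move; the robot and the scene stay as the last step left them, time stands still between calls to the robot, and variables do not carry over. Pictures are saved under pics/ and viewed, at most 10 in all, crops included, and the job is handed in when it is done.

```bash
mkdir -p pics
python3 - <<'E'
from rig import arm
import cv2
s=arm.state();print(s)
for n in("top","side"):
    i=arm.get_image(n);cv2.imwrite(f"pics/{n}0.png",i["pixels"][:,:,::-1])
    print(n,{k:v for k,v in i.items() if k!="pixels"})
print(arm.tip_extent)
E
```

```text
{'t': 0.0, 'qpos': array([ 1.26702698e+00,  2.41413653e-01,  3.76088487e-03,  1.33520098e+00,
       -3.23622355e-05,  1.57079928e+00]), 'qd': array([-0.00129216,  0.00025383,  0.00054023, -0.00065953,  0.00082874,
        0.00047878]), 'joint_efforts': array([ 2.50978492e-04, -3.72319329e+01,  2.52406955e+01,  1.68595836e-02,
        7.57170574e-05, -2.07733500e-06]), 'position': array([0.14939493, 0.47655174, 0.24742657]), 'ee_rot': array([-0.47528933, -3.10514724,  0.00320198]), 'wrist_force': array([0.07829427, 0.02891176, 0.05537413]), 'moment': array([-0.06356052,  0.033223  , -0.00734244]), 'gripper_force': 0.0, 'grip_width': 0.08556065264502709}
top {'fx': 434.4528946184981, 'fy': 434.4528946184981, 'cx': 321.52492577292793, 'cy': 239.33466431991508, 'position': array([0.43892192, 0.00578092, 0.89771226]), 'attitude': array([-2.15312137,  2.13929337, -0.15690502])}
side {'fx': 596.474551734223, 'fy': 596.474551734223, 'cx': 332.36328193825545, 'cy': 233.29865408375824, 'position': array([0.34259812, 0.87610163, 0.6025514 ]), 'attitude': array([-0.29047633,  2.62671196, -1.48842298])}
0.017
```

View pics/top0.png

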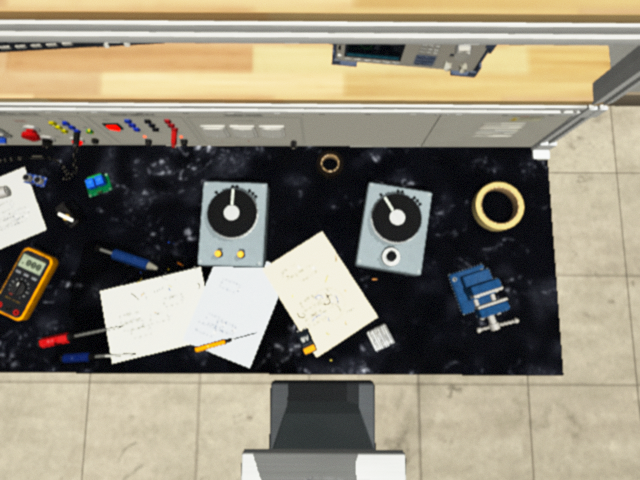

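The top view shows the button box on the right, with its dial near (397,217) and button near (391,256). The post box is on the left, dial near (232,212). I'll zoom in on the button box.

```bash
cat > h.py <<'E'
import numpy as np
from scipy.spatial.transform import Rotation as R
def unproj(i,u,v,z):
    d=R.from_rotvec(i["attitude"]).apply([(u-i["cx"])/i["fx"],(v-i["cy"])/i["fy"],1]);p=i["position"]
    return p+d*(z-p[2])/d[2]
def proj(i,P):
    c=R.from_rotvec(i["attitude"]).inv().apply(np.array(P)-i["position"])
    return i["cx"]+i["fx"]*c[0]/c[2], i["cy"]+i["fy"]*c[1]/c[2]
E
python3 - <<'E'
from rig import arm
import cv2,numpy as np
from h import *
i=arm.get_image("top");c=i["pixels"][170:285,345:445,::-1]
a=cv2.resize(c,None,fx=5,fy=5,interpolation=cv2.INTER_CUBIC);cv2.imwrite("pics/c1.png",a)
for n,u,v,z in(("dial",397,217,.061),("btn",391,256,.066)):print(n,unproj(i,u,v,z))
E
```

```text
dial [ 0.60666041 -0.14208482  0.061     ]
btn [ 0.52914743 -0.12821641  0.066     ]
```

View pics/c1.png

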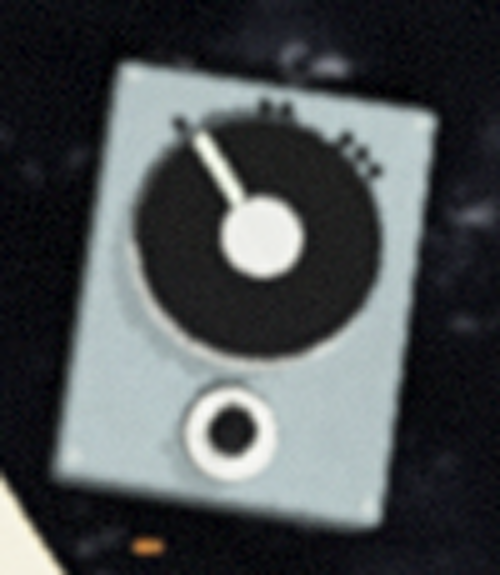

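View pics/side0.png

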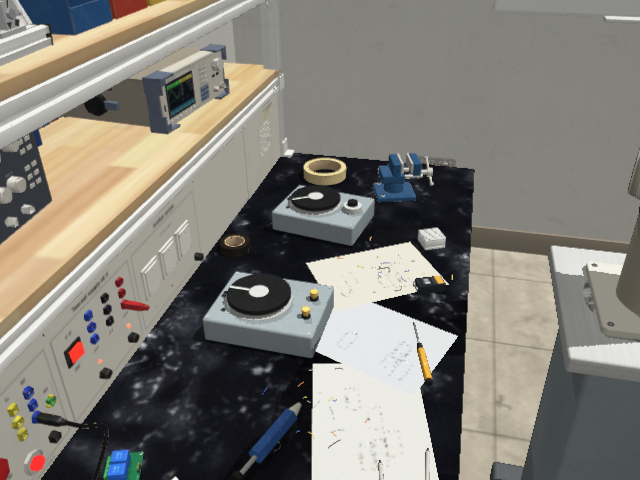

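The one-dot mark, pointer, hub and button are all clear in the crop, so the dial centre is about (0.607,-0.142) and the button about (0.529,-0.128), giving a box yaw of about -0.18. The spacing comes out at 78.7 mm against 78 mm nominal. The side view shows a free path above the bench.

I'll translate at height to above the dial's near side with the fingers shut. The present orientation already puts the tool's y along the tangent there.

```bash
python3 -m pendant '[[0,0,0,-2,-1.5,0,0],[0,0,0,-3.9,-3.05,0,0],[0,0,0,-3.9,-3.05,0,0],[0,0,0,-3.9,-3.05,0,0],[0,0,0,-3.9,-3.05,0,0]]' 20
python3 -m pendant '[[0,0,0,-3.9,-3.05,0,0],[0,0,0,-3.9,-3.05,0,0],[0,0,0,-3.9,-3.05,0,0],[0,0,0,-3.9,-3.05,0,0],[0,0,0,-3.9,-3.05,0,0]]'
python3 -m pendant '[[0,0,0,-3.9,-3.05,0,0],[0,0,0,-3.9,-3.05,0,0],[0,0,0,-3.9,-3.05,0,0],[0,0,0,-3.9,-3.05,0,0],[0,0,0,-2,-1.5,0,0]]'
cat >> h.py <<'E'
D=np.array([.6067,-.1421]);B=np.array([.5291,-.1282])
def rep(arm,D=D,B=B):
    s=arm.state();M=R.from_rotvec(s["ee_rot"]).as_matrix();p=s["position"]
    print("t",s["t"],"pos",p.round(4),"tipz",round(p[2]-.017*abs(M[2,2]),4),"F",s["wrist_force"].round(2),"q",s["qpos"].round(3),"w",round(s["grip_width"],4))
    print("M",M.round(3).tolist())
    for n,c in(("dial",D),("btn",B)):print(n,"in tool xy cm",(100*M.T@np.r_[c-p[:2],0]).round(2),"dist",np.linalg.norm(c-p[:2]).round(4))
E
python3 - <<'E'
from rig import arm
from h import *
import cv2
rep(arm)
i=arm.get_image("wrist");cv2.imwrite("pics/w1.png",i["pixels"][:,:,::-1]);print(i["hand_eye"].round(4),i["fx"],i["cx"],i["cy"])
E
```

```text
t: 0.78
position: [0.2771, 0.2923, 0.2481]
ee_rot: [0.475, 3.105, -0.0]
wrist_force: [1.0, 0.4, 1.3]
grip_width: -0.0003
gripper_force: 0.0
t: 1.4
position: [0.4175, 0.0884, 0.2482]
ee_rot: [-0.475, -3.105, -0.0]
wrist_force: [0.8, 0.7, 0.1]
grip_width: -0.0
gripper_force: 0.0
t: 2.02
position: [0.5448, -0.0957, 0.2475]
ee_rot: [-0.479, -3.104, 0.0]
wrist_force: [0.6, 0.8, 0.2]
grip_width: 0.0001
gripper_force: 0.0
t 2.025 pos [ 0.5448 -0.0957  0.2475] tipz 0.2305 F [0.64 0.79 0.24] q [-0.174  0.348  0.15   1.374 -0.     0.132] w 0.0001
M [[-0.954, 0.301, -0.001], [0.301, 0.954, -0.0], [0.001, -0.0, -1.0]]
dial in tool xy cm [-7.3  -2.55 -0.  ] dist 0.0774
btn in tool xy cm [ 0.52 -3.57  0.  ] dist 0.036
[[-1.100e-03 -9.546e-01 -2.978e-01  7.590e-02]
 [ 1.000e+00 -9.000e-04 -9.000e-04 -7.000e-04]
 [ 6.000e-04 -2.978e-01  9.546e-01 -1.252e-01]
 [ 0.000e+00  0.000e+00  0.000e+00  1.000e+00]] 374.9012746749165 315.24308670497715 242.04614411856787
```

View pics/w1.png

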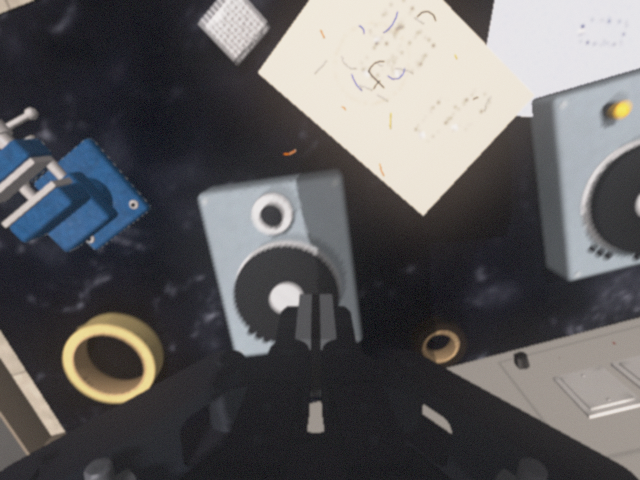

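The wrist view shows the button at about (271,213) and the dial hub at about (287,296), with the shut fingers at (317,320). I'll cross-check the positions from these pixels.

```bash
cat >> h.py <<'E'
def wcam(arm):
    s=arm.state();i=arm.get_image("wrist")
    T=np.eye(4);T[:3,:3]=R.from_rotvec(s["ee_rot"]).as_matrix();T[:3,3]=s["position"]
    C=T@i["hand_eye"];i["position"]=C[:3,3];i["attitude"]=R.from_matrix(C[:3,:3]).as_rotvec();return i
E
python3 - <<'E'
from rig import arm
from h import *
i=wcam(arm)
print(unproj(i,287,296,.061),unproj(i,271,213.5,.066))
print("pred",proj(i,[*D,.061]),proj(i,[*B,.066]))
E
```

```text
[ 0.60733742 -0.14539141  0.061     ] [ 0.52951225 -0.13238892  0.066     ]
pred (np.float64(290.19278796851034), np.float64(294.3933013086021)) (np.float64(275.55753404979276), np.float64(211.55355262835621))
```

```bash
sed -i 's/^D=.*/D=np.array([.607,-.1437]);B=np.array([.5293,-.1303])/' h.py
python3 -m pendant '[[0,0,0,-1.5,-1,1,0],[0,0,0,-1.6,-1.2,4,0],[0,0,0,-1,-0.5,5,0],[0,0,0,0,0,4,0],[0,0,0,0,0,1.2,0]]'
python3 - <<'E'
from rig import arm
from h import *
rep(arm)
E
```

```text
t: 2.75
position: [0.5724, -0.1306, 0.0927]
ee_rot: [-0.473, -3.099, -0.001]
wrist_force: [-0.4, 0.0, 1.1]
grip_width: -0.0001
gripper_force: 0.0
t 2.75 pos [ 0.5724 -0.1306  0.0927] tipz 0.0757 F [-0.38  0.03  1.1 ] q [-0.224  0.523  0.002  1.058 -0.     0.079] w -0.0001
M [[-0.954, 0.298, -0.007], [0.298, 0.954, 0.002], [0.007, -0.001, -1.0]]
dial in tool xy cm [-3.69 -0.22 -0.03] dist 0.037
btn in tool xy cm [ 4.12 -1.26  0.03] dist 0.0431
```

```bash
python3 -m pendant '[[0,0,0,-0.4,-0.2,0.5,0],[0,0,0,0,0,0.5,0],[0,0,0,0,0,0.2,0],[0,0,0,0,0,0.2,0],[0,0,0,0,0,0,0]]'
python3 - <<'E'
from rig import arm
from h import *
rep(arm)
E
```

```text
t: 3.38
position: [0.5783, -0.1346, 0.0827]
ee_rot: [0.475, 3.105, -0.0]
wrist_force: [-0.1, 0.1, -0.4]
grip_width: -0.0
gripper_force: 0.0
t 3.375 pos [ 0.5783 -0.1346  0.0827] tipz 0.0657 F [-0.06  0.12 -0.37] q [-0.229  0.539  0.002  1.033 -0.     0.075] w -0.0
M [[-0.954, 0.299, 0.001], [0.299, 0.954, -0.0], [-0.001, 0.0, -1.0]]
dial in tool xy cm [-3.01 -0.01  0.  ] dist 0.0301
btn in tool xy cm [ 4.81 -1.05 -0.  ] dist 0.0492
```

```bash
python3 -m pendant '[[0,0,0,0.2,0,0.3,0],[0,0,0,0,0,0.2,0],[0,0,0,0,0,0.1,0],[0,0,0,0,0,0,0],[0,0,0,0,0,0,0]]'
python3 - <<'E'
from rig import arm
from h import *
rep(arm)
E
```

```text
t: 4.0
position: [0.576, -0.1339, 0.0768]
ee_rot: [-0.475, -3.105, -0.0]
wrist_force: [-1.5, -0.7, 5.6]
grip_width: 0.0003
gripper_force: 2.6
t 4.0 pos [ 0.576  -0.1339  0.0768] tipz 0.0598 F [-1.53 -0.75  5.63] q [-0.228  0.541 -0.012  1.018  0.     0.075] w 0.0003
M [[-0.954, 0.299, -0.0], [0.299, 0.954, 0.0], [0.0, 0.0, -1.0]]
dial in tool xy cm [-3.25 -0.   -0.  ] dist 0.0325
btn in tool xy cm [ 4.56 -1.05  0.  ] dist 0.0468
```

```bash
python3 -m pendant '[[0,0,0,0,0,0.15,0],[0,0,0.5,0,0.14,0,0],[0,0,1,-0.01,0.28,0,0],[0,0,1,-0.01,0.28,0,0],[0,0,0.5,-0.01,0.14,0,0]]'
python3 - <<'E'
from rig import arm
from h import *
import cv2
rep(arm)
i=arm.get_image("top");c=i["pixels"][170:285,345:445,::-1]
a=cv2.resize(c,None,fx=5,fy=5,interpolation=cv2.INTER_CUBIC);cv2.imwrite("pics/c2.png",a)
E
```

```text
t: 4.62
position: [0.5792, -0.1267, 0.0755]
ee_rot: [-0.879, -3.015, 0.002]
wrist_force: [-4.3, 0.3, 6.3]
grip_width: 0.0001
gripper_force: 3.3
t 4.625 pos [ 0.5792 -0.1267  0.0755] tipz 0.0585 F [-4.3   0.28  6.27] q [-2.150e-01  5.460e-01 -8.000e-03  1.018e+00 -1.000e-03  3.530e-01] w 0.0001
M [[-0.843, 0.538, -0.001], [0.538, 0.843, -0.001], [0.0, -0.001, -1.0]]
dial in tool xy cm [-3.26  0.06 -0.  ] dist 0.0326
btn in tool xy cm [ 4.01 -2.99  0.01] dist 0.05
```

View pics/c2.png

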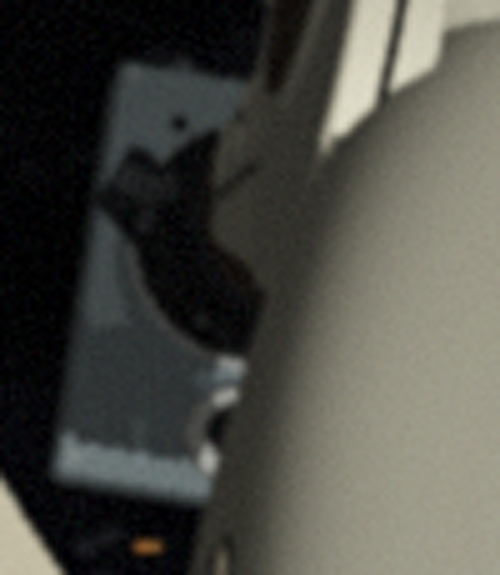

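The arm hides the dial from the top camera; only the one-dot mark at crop (180,122) and the box outline show, and the box hasn't moved. The force says I'm pushing slightly inward, so I'll relieve that, turn a bit more and look from the side.

```bash
python3 -m pendant '[[0,0,0,0.1,0,0.05,0],[0,0,0.5,0,0.14,0,0],[0,0,1,0.01,0.28,0,0],[0,0,0.5,0.01,0.14,0,0],[0,0,0,0,0,0,0]]'
python3 - <<'E'
from rig import arm
from h import *
import cv2
rep(arm)
i=arm.get_image("side");u,v=map(int,proj(i,[*D,.061]));print(u,v)
c=i["pixels"][v-50:v+50,u-70:u+70,::-1]
cv2.imwrite("pics/s1.png",cv2.resize(c,None,fx=5,fy=5,interpolation=cv2.INTER_CUBIC))
E
```

```text
t: 5.3
position: [0.5834, -0.121, 0.0757]
ee_rot: [1.135, 2.926, 0.002]
wrist_force: [-0.6, 1.4, 6.4]
grip_width: -0.0
gripper_force: 3.2
t 5.3 pos [ 0.5834 -0.121   0.0757] tipz 0.0587 F [-0.62  1.36  6.44] q [-2.050e-01  5.480e-01 -3.000e-03  1.016e+00  1.000e-03  5.350e-01] w -0.0
M [[-0.738, 0.674, 0.003], [0.674, 0.738, 0.0], [-0.002, 0.002, -1.0]]
dial in tool xy cm [-3.28 -0.08  0.01] dist 0.0328
btn in tool xy cm [ 3.36 -4.33 -0.02] dist 0.0549
314 194
```

View pics/s1.png

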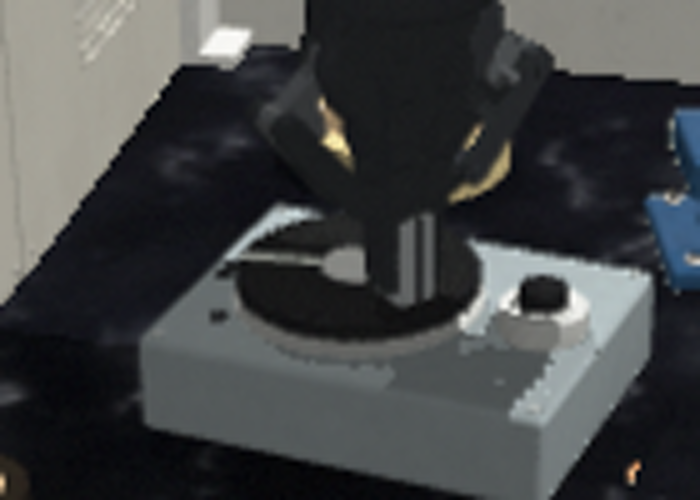

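The side view shows the pointer running from the hub at crop (345,263) to about (235,254), well away from the one dot at (218,316). I'll convert that to an angle.

Run:
```python
from rig import arm
from h import *
i=arm.get_image("side")
f=lambda a,b:unproj(i,244+(a+.5)/5-.5,144+(b+.5)/5-.5,.059)[:2]
d=f(238,254)-f(325,260);yaw=np.arctan2(D[1]-B[1],D[0]-B[0])
print("yaw",yaw,"dial",.7-(np.arctan2(d[1],d[0])-yaw))
for t in(0,.35,.5,.7,.9):
    for r in(.018,.044):
        a=yaw+.7-t;u,v=proj(i,[D[0]+r*np.cos(a),D[1]+r*np.sin(a),.0585]);print(t,r,(u-244)*5,(v-144)*5)
```

```text
yaw -0.17077830935053082 dial 0.4572459162915961
0 0.018 309.61523543778185 265.34770547693824
0 0.044 245.7861112204182 274.6461517826167
0.35 0.018 308.1020025510412 258.11923841304747
0.35 0.044 242.791959383718 256.88799552134157
0.5 0.018 309.1471521180543 255.0213229995829
0.5 0.044 245.64601755728432 249.3480943947833
0.7 0.018 312.0647333365005 251.0580906802835
0.7 0.044 253.11013595265734 239.76321487594944
0.9 0.018 316.6034801410703 247.42697928408063
0.9 0.044 264.4157274166261 231.04116433867702
```

The dial is at about 0.45, tracking the fingertip. I'll turn another 13° and lift.

```bash
python3 -m pendant '[[0,0,0.6,0.01,0.17,0,0],[0,0,1,0,0.28,0,0],[0,0,0.8,0,0.23,0,0],[0,0,0.2,0,0.06,0,0],[0,0,0,0,0,0,0]]'
python3 -m pendant '[[0,0,0,0,0,-0.5,0],[0,0,0,0,0,-1,0],[0,0,0,0,0,-1.5,0],[0,0,0,0,0,-1.5,0],[0,0,0,0,0,0,0]]'
python3 - <<'E'
from rig import arm
from h import *
import cv2
rep(arm)
i=arm.get_image("side");u,v=map(int,proj(i,[*D,.061]));print(u,v)
c=i["pixels"][v-50:v+50,u-70:u+70,::-1]
cv2.imwrite("pics/s2.png",cv2.resize(c,None,fx=5,fy=5,interpolation=cv2.INTER_CUBIC))
E
```

```text
t: 6.02
position: [0.5887, -0.1163, 0.0757]
ee_rot: [1.459, 2.779, 0.002]
wrist_force: [-0.4, 0.1, 6.6]
grip_width: -0.0002
gripper_force: 3.2
t: 6.65
position: [0.5887, -0.1164, 0.1215]
ee_rot: [1.459, 2.778, 0.002]
wrist_force: [-0.2, -0.7, -0.4]
grip_width: -0.0003
gripper_force: 0.0
t 6.65 pos [ 0.5887 -0.1164  0.1215] tipz 0.1045 F [-0.2  -0.69 -0.38] q [-0.195  0.512  0.067  1.122  0.     0.772] w -0.0003
M [[-0.568, 0.823, 0.004], [0.823, 0.568, -0.001], [-0.003, 0.003, -1.0]]
dial in tool xy cm [-3.28 -0.05  0.01] dist 0.0328
btn in tool xy cm [ 2.23 -5.68 -0.02] dist 0.061
314 194
```

View pics/s2.png

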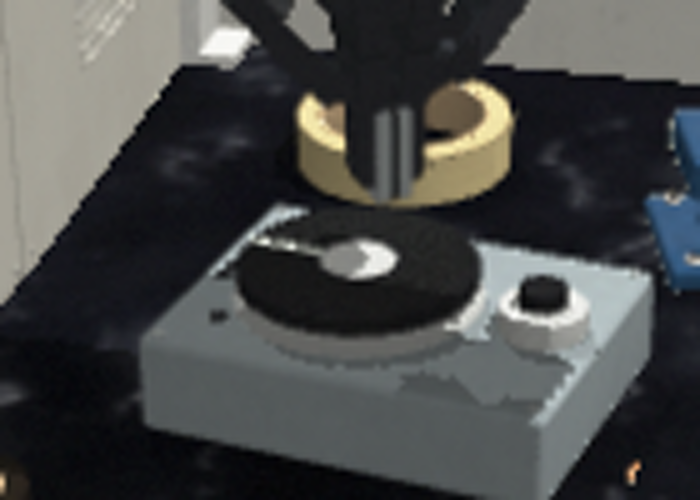

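The pointer now runs to crop (253,238), matching the prediction for 0.70 (253,240), and the box hasn't moved. Next is the button.

```bash
python3 -m pendant '[[0,0,0,0.4,-1,0,0],[0,0,0,0.7,-1.8,0,0],[0,0,0,0.7,-1.8,0,0],[0,0,0,0.4,-1.1,0,0],[0,0,0,0,0,1,0]]'
python3 -m pendant '[[0,0,0,0,0,1,0],[0,0,0,0,0,0.6,0],[0,0,0,0,0,0.3,0],[0,0,0,0,0,0,0],[0,0,0,0,0,0,0]]'
python3 - <<'E'
from rig import arm
from h import *
rep(arm)
E
```

```text
t: 7.32
position: [0.5277, -0.1307, 0.1095]
ee_rot: [1.461, 2.78, 0.001]
wrist_force: [-0.3, -0.4, 0.5]
grip_width: -0.0003
gripper_force: 0.0
t: 7.95
position: [0.5283, -0.1304, 0.0905]
ee_rot: [1.46, 2.781, 0.0]
wrist_force: [-0.7, -0.4, 0.6]
grip_width: 0.0002
gripper_force: 0.0
t 7.95 pos [ 0.5283 -0.1304  0.0905] tipz 0.0735 F [-0.72 -0.43  0.61] q [-0.242  0.444 -0.135  0.991  0.     0.725] w 0.0002
M [[-0.568, 0.823, 0.001], [0.823, 0.568, -0.0], [-0.0, 0.0, -1.0]]
dial in tool xy cm [-5.56  5.72  0.  ] dist 0.0798
btn in tool xy cm [-0.05  0.08  0.  ] dist 0.001
```

```bash
python3 -m pendant '[[0,0,0,0,0,0.5,0],[0,0,0,0,0,0.3,0],[0,0,0,0,0,0.3,0],[0,0,0,0,0,0.15,0],[0,0,0,0,0,0,0]]'
python3 -m pendant '[[0,0,0,0,0,0.1,0],[0,0,0,0,0,0.1,0],[0,0,0,0,0,0,0],[0,0,0,0,0,0,0],[0,0,0,0,0,0,0]]'
```

```text
t: 8.57
position: [0.528, -0.1304, 0.0781]
ee_rot: [1.46, 2.781, 0.0]
wrist_force: [-0.7, -0.3, 3.6]
grip_width: -0.0002
gripper_force: 1.9
t: 9.2
position: [0.5281, -0.1304, 0.0778]
ee_rot: [1.46, 2.78, 0.001]
wrist_force: [-4.7, 1.4, 13.9]
grip_width: 0.0003
gripper_force: 7.3
```

The button is hard against its stop: 14 N with no further travel. I'll release, back off clear of the scene and check.

```bash
python3 -m pendant '[[0,0,0,0,0,-0.5,0],[0,0,0,0,0,-1.5,0],[0,0,0,0,0,-3,0],[0,0,0,0,0,-4,0],[0,0,0,0,0,-4,0]]'
python3 -m pendant '[[0,0,0,2,2,-1,0],[0,0,0,4,3,0,0],[0,0,0,4,3,0,0],[0,0,0,4,3,0,0],[0,0,0,2,1,0,0]]'
python3 -m pendant '[[0,0,0,2,1,0,0],[0,0,0,4,3,0,0],[0,0,0,2,1,0,0],[0,0,0,0,0,0,0],[0,0,0,0,0,0,0]]'
python3 - <<'E'
from rig import arm
from h import *
import cv2
rep(arm)
a=cv2.resize(arm.get_image("top")["pixels"][140:380,180:460,::-1],None,fx=2.2,fy=2.2,interpolation=cv2.INTER_CUBIC)
cv2.imwrite("pics/f1.png",a)
i=arm.get_image("side");cv2.imwrite("pics/f2.png",cv2.resize(i["pixels"][140:360,190:480,::-1],None,fx=2.7,fy=2.7,interpolation=cv2.INTER_CUBIC))
E
```

```text
t: 9.82
position: [0.5278, -0.1303, 0.2071]
ee_rot: [-1.46, -2.781, 0.0]
wrist_force: [-0.6, -1.0, 0.2]
grip_width: 0.0002
gripper_force: 0.0
t: 10.45
position: [0.5359, 0.072, 0.216]
ee_rot: [1.456, 2.784, 0.001]
wrist_force: [-0.0, -0.2, 0.2]
grip_width: 0.0001
gripper_force: 0.0
t: 11.08
position: [0.5316, 0.1632, 0.2159]
ee_rot: [1.461, 2.781, -0.001]
wrist_force: [-0.5, -0.2, -0.1]
grip_width: -0.0002
gripper_force: 0.0
t 11.075 pos [0.5316 0.1632 0.2159] tipz 0.1989 F [-0.54 -0.16 -0.1 ] q [ 0.298  0.367  0.095  1.299 -0.     1.265] w -0.0002
M [[-0.568, 0.823, -0.0], [0.823, 0.568, -0.001], [-0.0, -0.0, -1.0]]
dial in tool xy cm [-2.954e+01 -1.121e+01  1.000e-02] dist 0.316
btn in tool xy cm [-2.403e+01 -1.685e+01  2.000e-02] dist 0.2935
```

View pics/f1.png

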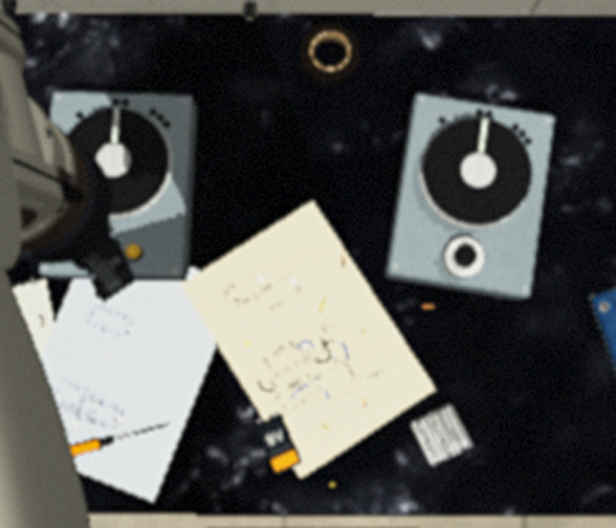

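View pics/f2.png

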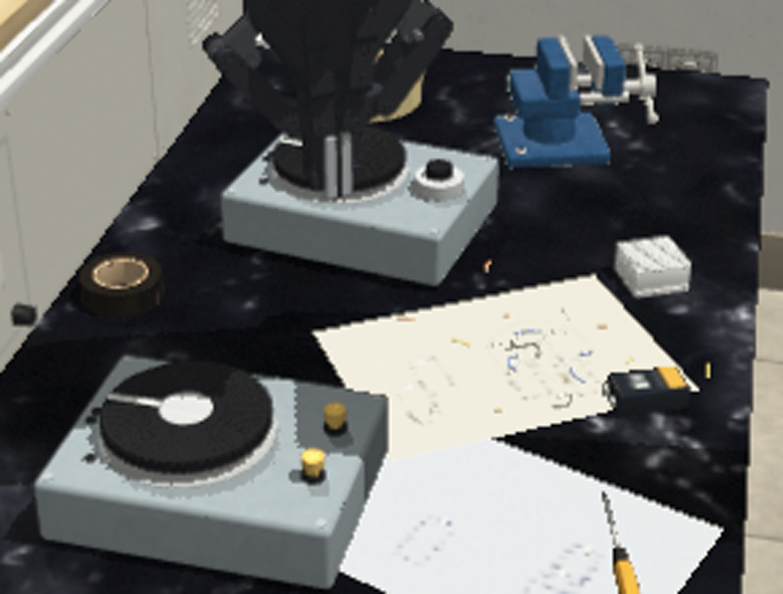

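The pointer is on the two dots at (486,118), and the button is up. The other box and the loose things are unmoved, and the arm is clear at 0.2 m height. Handing in.

```bash
python3 -c "
from rig import arm
print(arm.hand_in())"
```

```text
the job is handed in; nothing more can be done
None
```

The button box's dial is on the two-dot mark, its button was pressed fully down and has come back up, everything else looks undisturbed in the final pictures, and the job is handed in at about 11 s of the 45 s allowed.

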